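Swing in the tote's front bail and stack the long carrier on the bails

TASK

The front bail of the grey parts tote, the one on the robot's side, is swung out: swing it in over the tote until it lies across the rims like the rear one. Then take the longer of the two wooden carriers by its handle and set it down, not dropped, on the two bails, centred on the tote, upright and lengthwise along it. Leave the short carrier where it stands.

Things in the scene. Friction and masses are not known exactly. Their poses are not given: they have to be found in the camera images.
- tote: Grey plastic open parts tote with flat plates in it, 230 mm long (x), 150 mm wide (y), rim 85 mm high; fixed to the bench. Origin: centre of its underside; +x points away from the robot, z up. Two U-shaped steel bails are pivoted on its long sides at x = -105 mm (front) and +105 mm (rear), 90 mm up. Swung in, their cross bars lie at x = -45 and +45 mm, bar tops 94 mm above the bench
- bail_front_bar (a point): Middle of the front bail's cross bar: round steel, 8 mm thick, 166 mm long, along the tote's y axis, 60 mm from the pivot on a leg at each side. Swung out to its stop it stands beyond the tote's front end at tote x = -135 mm, 142 mm above the bench. Site axes turn with the bail
- bail_front (a joint): Angle of the front bail, rad: 0 = swung in, level over the tote; 1.57 = straight up; 2.1 = swung out to its stop, leaning 30 degrees from upright, out over the front end. It swings freely and, once past straight up, falls by its own weight to the side it leans to
- bail_rear (a joint): Angle of the rear bail, rad: 0 = swung in (as it starts and must stay), grows as it swings up and out over the rear end
- long_carrier_grip (a point): Centre of the handle of the long carrier: a loose plywood tray, 160 mm long (x), 90 mm wide (y), about 0.35 kg, walls 34 mm high, end panels 95 mm high. The handle is a wooden bar along x between the end panels, 144 mm long, 14 mm wide, 18 mm high; this point lies over the carrier's centre, 80 mm above its underside. z up
- short_carrier_grip (a point): Centre of the handle of the short wooden carrier, of the same make but only 80 mm long, too short to span the bails; 80 mm above its underside. It stays where it stands

How it is judged:
On the way, in this order (a step that is already met when the one before it is completed fails the run):
1. the front bail lies swung in across the rims while the long carrier still stands on the bench (value of joint bail_front below 0.15 rad and height (world z) of long_carrier_grip below 0.095 m), for 0.2 s.
2. the long carrier is lowered onto the bails while still held (z of long_carrier_grip in the frame of tote between 0.166 and 0.189 m and horizontal distance between long_carrier_grip and tote below 0.04 m and contact force between the fingers and long_carrier above 1 N), for 0.05 s.
At the end, for the whole second after the job is handed in: Both bails are swung in (within 0.15 rad of level); the long carrier stands at rest on their two bars, upright within 5 degrees, its centre within 22 mm of the tote's centre seen from above and its length along the tote's length within 12 degrees, either way round; nothing holds it (value of joint each of bail_front, bail_rear below 0.15 rad and z of long_carrier_grip in the frame of tote between 0.166 and 0.182 m and horizontal distance between long_carrier_grip and tote below 0.022 m and angle between the x axis of long_carrier_grip and the x axis of tote, either way round below 0.21 rad and angle between long_carrier_grip's own z axis and vertical below 0.09 rad and linear speed of long_carrier below 0.02 m/s); the robot touches nothing.
It fails at once if the short carrier is moved by more than 30 mm (distance of short_carrier_grip from where it was at the start of the episode above 0.03 m).
It also fails if it takes over 54 s, if anything falls off the work surface, if the arm or the gripper's body presses on something with over 40 N, if the wrist force passes 120 N, or if a joint passes its speed limit or range.

ROBOT

A 6-joint arm with a two-finger parallel gripper is mounted at the origin on a cart in front of the work surface, level with it; the furniture and walls round the work are solid. World frame = base frame: x ahead of the robot, y to its left, z up, the work surface at z = 0. Lengths are in m, angles in rad, forces in N, time in s.
With the tool pointing down it reaches from about 0.3 to 0.775 m from the base axis. Payload 14.6 kg.
Tool frame: the origin (TCP) lies midway between the tips of the shut fingers; the grasp point (between the pads) lies 19 mm behind it (grasp_offset is the distance from the TCP to the grasp point, in m); z points along the fingers, y is the line along which they close (so a half turn about z gives the same grasp; the last joint's range is limited). The gripper opens to 94 mm and grips with 3 to 60 N. Pads are 16 mm wide; open, the fingers measure 119 mm over their backs; the gripper's body (75 mm by 177 mm) begins 78 mm behind the grasp point.
Start: joints at [-1.41, 0.3, 1.521, -0, 1.321, -0.067], TCP at [0.124, -0.536, 0.205] pointing down, gripper open.
Joint ranges: [-3.03, 3.03], [-0.79, 2.21], [0.23, 2.52], [-1.04, 4.18], [0, 3.07], [-2.55, 2.55]. Speed limits (rad/s): [2.22, 2.22, 2.57, 3.14, 3.14, 3.14].

INTERFACE

Orientations are given as [roll, pitch, yaw] about the fixed x, y, z axes, in that order (R = Rz(yaw) Ry(pitch) Rx(roll)).
In Python, from station import * gives the robot as it stands. The module is installed in compiled form; this text tells all that it offers.
- The arm moves only by the tool send_rows, never from a script. Its argument "rows" is a list of rows, each an object of numbers: "dx", "dy", "dz": the shift along the tool's x, y, z in mm; "roll": the turn about the tool's z in degrees; "jaw": the closure, from -1 (fully open) to 1 (shut). In form: [{"dx": .., "dy": .., "dz": .., "roll": .., "jaw": ..}, ...]. A call has 1 to 12 rows; each row shifts and turns the commanded pose from where the row before left it, along the tool's axes as they then stand; what a row does not reach is not made up. A row lasts 1/12 s, in which the tool goes at most 41.7 mm and 7.16 degrees, less where a joint would pass 70% of its speed; a pose out of reach is approached as far as the arm can. A call is refused whole if a number of a shift passes 41.7 or a number of a turn 7.16, either way. A call with a gripper value outside its range is refused whole. The fingers move at their own pace and stop on an object; "force" is the grip in N (left out, the last holds). Time passes only in rows, so rows that do not move let the fingers close. It gives the time, the measured TCP pose, the force, the opening and the grip force at its end, in the units of the state.
- get_obs(): the state, without advancing time (a new reading comes with each control period).
- camera(name): name is "scene" or "top" or "wrist"; returns a dict with "frame" (400x640x3 uint8, red, green, blue), "z_map" (400x640 float32, m along the optical axis (not along the pixel's ray), 0 where there is no reading), "camera_matrix" (3x3 intrinsics, pixels), "D" ([k1, k2, p1, p2, k3] as OpenCV has them; the pictures are not rectified), "rvec" (rotation vector, rad) and "tvec" (3), from world to camera coordinates, as OpenCV has them. Camera axes: x right, y down, z forward; pixel columns grow to the right and rows downward; lengths in m; the calibration is good to about 2 mm. A picture is of the moment at which its call begins.
- hand_in(): hands the job in; it is judged then, once.
The state is a dict: "time_s": time; "qpos": joint angles; "joint_vel": joint speeds; "tau": joint torques, N m; "ee_pos": TCP position; "eef_rot": TCP orientation; "force": force on the tool from outside, world axes, zero at the start; "moment": the same for the moment, N m; "grip_width": finger opening in m; "grip_force": force on a finger pad.
Only numpy, scipy, OpenCV 4.12 (cv2) and the standard library are available. Lean on these libraries where they do the work, as an engineer would, in place of code of your own. Each camera call takes 0.05 s, during which the arm holds its last target. There are 200 camera calls.

## Working session

There is one attempt and no reset: what is moved stays moved. The work goes in short steps, Python scripts to look and compute and a tool call to move; the robot and the scene stay as the last step left them, time stands still between calls to the robot, and variables do not carry over. Pictures are saved under pics/ and viewed, at most 10 in all, crops included, and the job is handed in when it is done.

Besides the shell and the picture viewer there is one more tool, called after ">>>" as name(argument=value, ...) on one line, values as JSON. send_rows: Moves the arm, as the interface text tells. Its arguments: {"type":"object","properties":{"rows":{"type":"array"},"force":{"type":"number"}},"required":["rows"]}

```bash
mkdir -p pics; cat > h.py <<'E'
from station import *
import numpy as np, cv2
def snap(n):
    c=camera(n); np.savez('pics/'+n+'.npz',**{k:np.asarray(v) for k,v in c.items()}); return c
def cloud(c):
    z=np.asarray(c['z_map']); h,w=z.shape
    u,v=np.meshgrid(np.arange(w),np.arange(h))
    p=cv2.undistortPoints(np.stack([u,v],-1).reshape(-1,1,2).astype(np.float64),np.asarray(c['camera_matrix']),np.asarray(c['D'])).reshape(h,w,2)
    P=np.dstack([p*z[...,None],z]); R=cv2.Rodrigues(np.asarray(c['rvec'],float))[0]
    X=(P-np.asarray(c['tvec']).ravel())@R
    X[z==0]=np.nan
    return X
E
python3 - <<'E'
from h import *
for n in ['top','scene']:
    c=snap(n); cv2.imwrite(f'pics/{n}1.png',np.asarray(c['frame'])[...,::-1])
print(get_obs())
E
```

```text
{'time_s': 0.1, 'qpos': array([-1.40962115e+00,  3.00400973e-01,  1.52149347e+00,  2.19274647e-05,
        1.32071976e+00, -6.66024321e-02]), 'joint_vel': array([ 0.00012226, -0.00286524, -0.00048145, -0.00047331, -0.00245577,
        0.00052059]), 'tau': array([ 1.16351348e-03, -5.32649231e+01, -3.53287303e+01,  7.09242490e-02,
        2.34777981e-02, -5.34850994e-05]), 'ee_pos': array([ 0.12416164, -0.53556585,  0.20496187]), 'eef_rot': array([-3.14057479e+00, -8.91799483e-05,  2.27772127e-01]), 'force': array([ 0.12006356, -0.26987743,  0.1093933 ]), 'moment': array([ 0.04748566, -0.0337966 , -0.02036377]), 'grip_force': 0.0, 'grip_width': 0.09381812659089564}
```

View pics/top1.png

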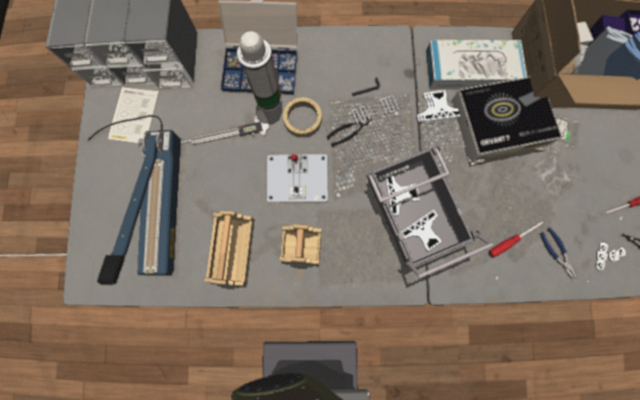

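View pics/scene1.png

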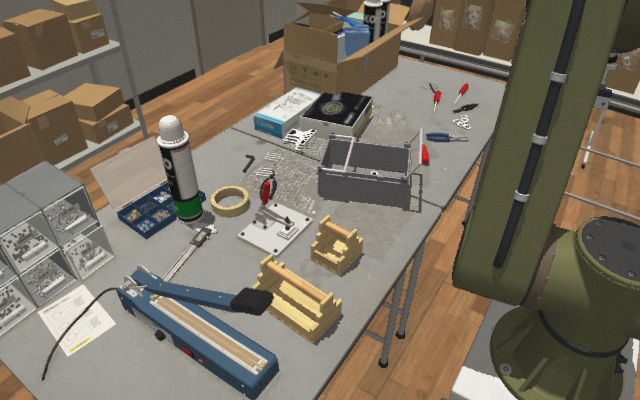

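The top view shows the tote around pixels (370–475, 150–280), with its front bail near (405–490, 245–285). The long carrier's handle runs (233,215)–(219,283) and the short carrier is at (301,245). Next I measure them by height masks.

```bash
python3 - <<'E'
from h import *
c=dict(np.load('pics/top.npz')); X=cloud(c)
print('tcam',-cv2.Rodrigues(c['rvec'])[0].T@c['tvec'].ravel(), 'px size',np.linalg.norm(X[230,300]-X[230,301]))
def rep(name,u0,u1,v0,v1,z0,z1):
    S=X[v0:v1,u0:u1]; m=(S[...,2]>z0)&(S[...,2]<z1); P=S[m].astype(np.float32)
    r=cv2.minAreaRect(P[:,:2]); print(name,len(P),'rect c',np.round(r[0],4),'size',np.round(r[1],4),'ang',round(r[2],2),'zmed',np.median(P[:,2]).round(4),'mean',P.mean(0).round(4))
    return P
rep('long handle',195,262,200,297,.08,.12)
rep('long all',195,262,200,297,.02,.12)
rep('short all',270,330,215,275,.02,.12)
rep('short handle',270,330,215,275,.08,.12)
rep('tote rim',355,500,140,295,.075,.088)
P=rep('tote 0.03+',355,500,140,295,.02,.088)
P=rep('bail front',385,500,230,295,.125,.16)
rep('bail front all',385,500,230,295,.1,.16)
rep('rear bar',360,460,140,225,.0885,.11)
print(X[210,250],X[230,240])
im=c['frame'][130:300,190:500,::-1]
cv2.imwrite('pics/crop.png',cv2.resize(im,None,fx=2.55,fy=2.55,interpolation=cv2.INTER_CUBIC))
E
```

```text
tcam [ 0.40881057 -0.06030435  0.9875116 ] px size 0.0023506320022025637Traceback (most recent call last):
  File "<stdin>", line 8, in <module>
  File "<stdin>", line 6, in rep
cv2.error: OpenCV(4.12.0) /io/opencv/modules/imgproc/src/convhull.cpp:143: error: (-215:Assertion failed) total >= 0 && (depth == CV_32F || depth == CV_32S) in function 'convexHull'
```

```bash
cat > m.py <<'E'
from h import *
c=dict(np.load('pics/top.npz')); X=cloud(c)
def rep(name,u0,u1,v0,v1,z0,z1):
    S=X[v0:v1,u0:u1]; m=(S[...,2]>z0)&(S[...,2]<z1); P=np.ascontiguousarray(S[m],dtype=np.float32)
    if len(P)<3: print(name,len(P));return
    r=cv2.minAreaRect(P[:,:2].copy()); print(name,len(P),'rect c',np.round(r[0],4),'size',np.round(r[1],4),'ang',round(r[2],2),'zmed',np.median(P[:,2]).round(4),'mean',P.mean(0).round(4))
    return P
rep('long handle',195,262,200,297,.08,.12)
rep('long all',195,262,200,297,.02,.12)
rep('short all',270,330,215,275,.02,.12)
rep('short handle',270,330,215,275,.08,.12)
rep('tote rim',355,500,140,295,.075,.088)
P=rep('tote 0.03+',355,500,140,295,.02,.088)
P=rep('bail front',385,500,230,295,.125,.16)
rep('bail front all',385,500,230,295,.1,.16)
rep('rear bar',360,460,140,225,.0885,.11)
for v,u in [(150,340),(50,100),(250,340),(250,230),(152,437),(185,371),(237,470),(272,403),(248,488),(280,408)]: print(u,v,X[v,u])
im=c['frame'][130:300,190:500,::-1]
cv2.imwrite('pics/crop.png',cv2.resize(im,None,fx=2.55,fy=2.55,interpolation=cv2.INTER_CUBIC))
E
python3 m.py
```

```text
long handle 571 rect c [0.4794 0.1617] size [0.0348 0.1615] ang 83.37 zmed 0.0886 mean [0.4789 0.1609 0.0889]
long all 1318 rect c [0.4795 0.1623] size [0.0929 0.1617] ang 83.95 zmed 0.0632 mean [0.481  0.1601 0.0607]
short all 721 rect c [ 0.4879 -0.0049] size [0.0904 0.0806] ang 85.35 zmed 0.064 mean [ 0.4887 -0.0054  0.0634]
short handle 306 rect c [ 0.4877 -0.0056] size [0.0329 0.0802] ang 85.23 zmed 0.0899 mean [ 0.4878 -0.0054  0.0903]
tote rim 1019 rect c [ 0.5683 -0.2803] size [0.2408 0.1768] ang 21.81 zmed 0.084 mean [ 0.5655 -0.2848  0.0829]
tote 0.03+ 3128 rect c [ 0.573  -0.3572] size [0.2858 0.3454] ang 16.48 zmed 0.0673 mean [ 0.5958 -0.3228  0.062 ]
bail front 369 rect c [ 0.4463 -0.3289] size [0.019  0.1732] ang 22.02 zmed 0.1447 mean [ 0.4421 -0.3288  0.1435]
bail front all 426 rect c [ 0.4534 -0.3269] size [0.0339 0.1754] ang 21.13 zmed 0.1443 mean [ 0.4447 -0.3286  0.1395]
rear bar 510 rect c [ 0.6395 -0.2538] size [0.0733 0.1817] ang 21.54 zmed 0.0933 mean [ 0.6283 -0.2563  0.0934]
340 150 [ 0.72480383 -0.10307086  0.00395424]
100 50 [0.9187584  0.44652268 0.17826382]
340 250 [ 0.47618734 -0.09892482 -0.00482523]
230 250 [0.47735117 0.16479768 0.0081633 ]
437 152 [ 0.68908097 -0.32094691  0.09518036]
371 185 [ 0.63108937 -0.17620561  0.01690499]
470 237 [ 0.49475422 -0.3866663   0.08367474]
403 272 [ 0.42150656 -0.24848007 -0.00094803]
488 248 [ 0.47525944 -0.46117282 -0.00284547]
408 280 [ 4.02417862e-01 -2.59604039e-01 -3.46915369e-04]
```

View pics/crop.png

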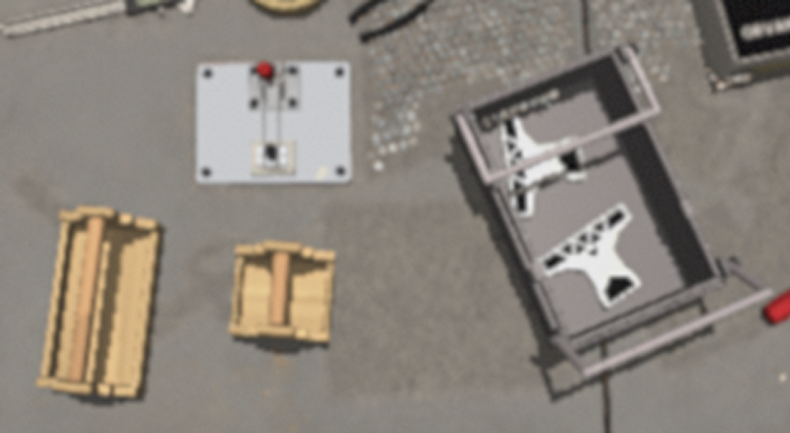

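Findings:
- **Tote:** centre is about (0.568, -0.280), yaw 21.7°. The rim and the front bar agree on this.
- **Long carrier:** centre is about (0.4795, 0.162), yaw -6.3°. Its handle top is at 0.089, as expected.

I'll go behind the front bail with the fingers shut.

>>> send_rows(rows=[{"roll": -4.3, "jaw": 1}, {"roll": -4.3, "jaw": 1}, {"dx": 33, "dy": -7.3, "jaw": 1}, {"dx": 33, "dy": -7.3, "jaw": 1}, {"dx": 33, "dy": -7.3, "jaw": 1}, {"dx": 33, "dy": -7.3, "jaw": 1}, {"dx": 33, "dy": -7.3, "jaw": 1}, {"dx": 33, "dy": -7.3, "jaw": 1}, {"dx": 33, "dy": -7.3, "jaw": 1}, {"dx": 33, "dy": -7.3, "jaw": 1}, {"dx": 33, "dy": -7.3, "jaw": 1}, {"dx": 33, "dy": -7.3, "jaw": 1}])

```text
invalid input at $.rows[0]: expected keys dx, dy, dz, roll, jaw
```

>>> send_rows(rows=[{"dx": 0, "dy": 0, "dz": 0, "roll": -4.3, "jaw": 1}, {"dx": 0, "dy": 0, "dz": 0, "roll": -4.3, "jaw": 1}, {"dx": 33, "dy": -7.3, "dz": 0, "roll": 0, "jaw": 1}, {"dx": 33, "dy": -7.3, "dz": 0, "roll": 0, "jaw": 1}, {"dx": 33, "dy": -7.3, "dz": 0, "roll": 0, "jaw": 1}, {"dx": 33, "dy": -7.3, "dz": 0, "roll": 0, "jaw": 1}, {"dx": 33, "dy": -7.3, "dz": 0, "roll": 0, "jaw": 1}, {"dx": 33, "dy": -7.3, "dz": 0, "roll": 0, "jaw": 1}, {"dx": 33, "dy": -7.3, "dz": 0, "roll": 0, "jaw": 1}, {"dx": 33, "dy": -7.3, "dz": 0, "roll": 0, "jaw": 1}, {"dx": 33, "dy": -7.3, "dz": 0, "roll": 0, "jaw": 1}, {"dx": 33, "dy": -7.3, "dz": 0, "roll": 0, "jaw": 1}])

```text
time_s: 1.1
ee_pos: [0.4051, -0.3449, 0.2053]
eef_rot: [-3.141, 0.0, 0.378]
force: [-0.2, 0.2, -0.3]
grip_width: 0.0172
grip_force: 0.0
```

>>> send_rows(rows=[{"dx": 0, "dy": 0, "dz": 30, "roll": 0, "jaw": 1}, {"dx": 0, "dy": 0, "dz": 30, "roll": 0, "jaw": 1}, {"dx": 0, "dy": 0, "dz": 30, "roll": 0, "jaw": 1}, {"dx": 12, "dy": 0, "dz": 0, "roll": 0, "jaw": 1}, {"dx": 12, "dy": 0, "dz": 0, "roll": 0, "jaw": 1}, {"dx": 9, "dy": 0, "dz": 0, "roll": 0, "jaw": 1}, {"dx": 9, "dy": 0, "dz": 0, "roll": 0, "jaw": 1}, {"dx": 9, "dy": 0, "dz": 0, "roll": 0, "jaw": 1}, {"dx": 9, "dy": 0, "dz": 0, "roll": 0, "jaw": 1}, {"dx": 9, "dy": 0, "dz": 0, "roll": 0, "jaw": 1}, {"dx": 9, "dy": 0, "dz": 0, "roll": 0, "jaw": 1}, {"dx": 0, "dy": 0, "dz": 0, "roll": 0, "jaw": 1}])

```text
time_s: 2.1
ee_pos: [0.4779, -0.3167, 0.1156]
eef_rot: [3.141, -0.0, 0.379]
force: [-0.0, 0.3, -0.6]
grip_width: 0.0007
grip_force: 0.0
```

>>> send_rows(rows=[{"dx": 6, "dy": 0, "dz": 0, "roll": 0, "jaw": 1}, {"dx": 0, "dy": 0, "dz": 0, "roll": 0, "jaw": 1}, {"dx": 0, "dy": 0, "dz": 0, "roll": 0, "jaw": 1}, {"dx": 0, "dy": 0, "dz": 0, "roll": 0, "jaw": 1}])

```text
time_s: 2.43
ee_pos: [0.4818, -0.3153, 0.1154]
eef_rot: [-3.141, 0.0, 0.378]
force: [0.1, -0.3, -1.0]
grip_width: 0.0007
grip_force: 0.0
```

```bash
python3 - <<'E'
from h import *
c=snap('scene'); cv2.imwrite('pics/s2.png',cv2.resize(np.asarray(c['frame'])[90:260,280:500,::-1],None,fx=3,fy=3))
E
```

```text
(no output)
```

View pics/s2.png

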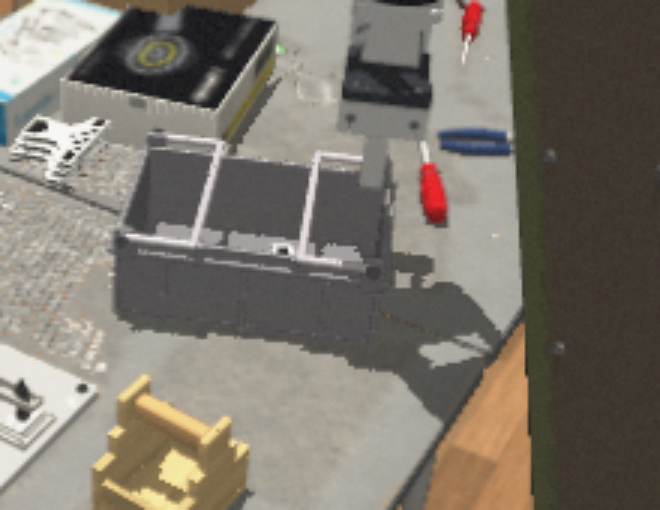

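The picture shows the front bail lying across the rims (bar at about (310,200)) parallel to the rear one (210,190). Next is the long carrier.

>>> send_rows(rows=[{"dx": 0, "dy": 0, "dz": -30, "roll": 7, "jaw": 0.5}, {"dx": 0, "dy": 0, "dz": -30, "roll": 7, "jaw": 0}, {"dx": 0, "dy": 0, "dz": -30, "roll": 7, "jaw": -0.3}, {"dx": 0, "dy": 0, "dz": -30, "roll": 7, "jaw": -0.3}, {"dx": -3.9, "dy": -33.9, "dz": 0, "roll": 0, "jaw": -0.3}, {"dx": -3.9, "dy": -33.9, "dz": 0, "roll": 0, "jaw": -0.3}, {"dx": -3.9, "dy": -33.9, "dz": 0, "roll": 0, "jaw": -0.3}, {"dx": -3.9, "dy": -33.9, "dz": 0, "roll": 0, "jaw": -0.3}, {"dx": -3.9, "dy": -33.9, "dz": 0, "roll": 0, "jaw": -0.3}, {"dx": -3.9, "dy": -33.9, "dz": 0, "roll": 0, "jaw": -0.3}, {"dx": -3.9, "dy": -33.9, "dz": 0, "roll": 0, "jaw": -0.3}, {"dx": -3.9, "dy": -33.9, "dz": 0, "roll": 0, "jaw": -0.3}])

```text
time_s: 3.48
ee_pos: [0.4806, -0.0409, 0.2357]
eef_rot: [3.142, -0.0, -0.111]
force: [0.2, -1.0, 0.9]
grip_width: 0.0606
grip_force: 0.0
```

>>> send_rows(rows=[{"dx": -3.9, "dy": -33.9, "dz": 0, "roll": 0, "jaw": -0.3}, {"dx": -3.9, "dy": -33.9, "dz": 0, "roll": 0, "jaw": -0.3}, {"dx": -3.9, "dy": -33.9, "dz": 0, "roll": 0, "jaw": -0.3}, {"dx": -3.9, "dy": -33.9, "dz": 0, "roll": 0, "jaw": -0.3}, {"dx": -3.9, "dy": -33.9, "dz": 0, "roll": 0, "jaw": -0.3}, {"dx": -3.9, "dy": -33.9, "dz": 0, "roll": 0, "jaw": -0.3}, {"dx": 0, "dy": 0, "dz": 0, "roll": 0, "jaw": -0.3}, {"dx": 0, "dy": 0, "dz": 0, "roll": 0, "jaw": -0.3}, {"dx": 0, "dy": 0, "dz": 0, "roll": 0, "jaw": -0.3}])

```text
time_s: 4.23
ee_pos: [0.4802, 0.162, 0.2354]
eef_rot: [3.141, 0.0, -0.111]
force: [0.3, -0.0, -0.7]
grip_width: 0.0611
grip_force: 0.0
```

```bash
python3 - <<'E'
from h import *
o=get_obs(); print(o['ee_pos'],o['eef_rot'],o['grip_width'])
c=snap('wrist'); X=cloud(c)
cv2.imwrite('pics/w3.png',np.asarray(c['frame'])[...,::-1])
m=(X[...,2]>.08)&(X[...,2]<.1)&(np.hypot(X[...,0]-.48,X[...,1]-.162)<.12)
P=np.ascontiguousarray(X[m],dtype=np.float32); print(len(P),cv2.minAreaRect(P[:,:2].copy()),P.mean(0))
h=(np.abs((P[:,0]-.48))<.05); Q=P[h]; print(Q.mean(0),np.percentile(Q[:,2],[5,50,95])); 
print(cv2.fitLine(Q[:,:2].copy(),cv2.DIST_HUBER,0,.01,.01).ravel())
E
```

```text
[0.48020849 0.16198658 0.23538767] [ 3.14134733e+00  1.19029329e-04 -1.10803197e-01] 0.061063492281682424
2834 ((0.4810500741004944, 0.16250835359096527), (0.03362307325005531, 0.15852974355220795), 83.8747329711914) [0.4835357  0.16231513 0.08890482]
[0.48205832 0.16244371 0.08781214] [0.08515192 0.08802366 0.08941251]
[ 0.9941686  -0.10783689  0.48205858  0.16244371]
```

View pics/w3.png

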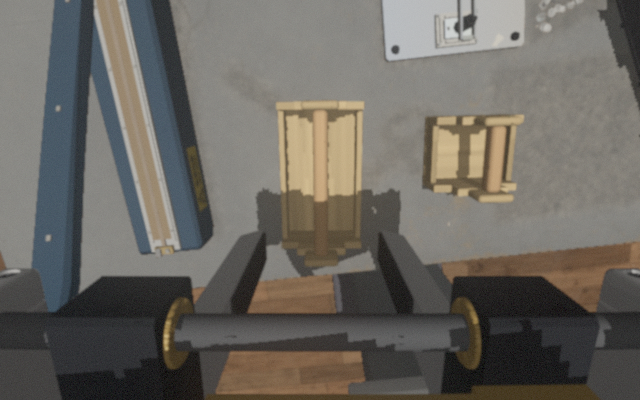

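The wrist view shows the handle at columns 313–328, centred between the fingers. The wrist depth gives (0.481, 0.162), yaw -6.2°, which agrees with the first measurement, so I descend and grip.

>>> send_rows(rows=[{"dx": 0, "dy": 0, "dz": 35, "roll": 0, "jaw": -0.3}, {"dx": 0, "dy": 0, "dz": 35, "roll": 0, "jaw": -0.3}, {"dx": 0, "dy": 0, "dz": 35, "roll": 0, "jaw": -0.3}, {"dx": 0, "dy": 0, "dz": 30, "roll": 0, "jaw": -0.3}, {"dx": 0, "dy": 0, "dz": 20, "roll": 0, "jaw": -0.3}, {"dx": 0, "dy": 0, "dz": 19, "roll": 0, "jaw": -0.3}, {"dx": 0, "dy": 0, "dz": 0, "roll": 0, "jaw": -0.3}, {"dx": 0, "dy": 0, "dz": 0, "roll": 0, "jaw": 0.3}, {"dx": 0, "dy": 0, "dz": 0, "roll": 0, "jaw": 0.6}, {"dx": 0, "dy": 0, "dz": 0, "roll": 0, "jaw": 1}, {"dx": 0, "dy": 0, "dz": 0, "roll": 0, "jaw": 1}, {"dx": 0, "dy": 0, "dz": 0, "roll": 0, "jaw": 1}], force=30)

```text
time_s: 5.28
ee_pos: [0.4806, 0.1626, 0.0623]
eef_rot: [-3.141, -0.001, -0.111]
force: [-0.4, 0.3, 0.3]
grip_width: 0.031
grip_force: 0.0
```

>>> send_rows(rows=[{"dx": 0, "dy": 0, "dz": 0, "roll": 0, "jaw": 1}, {"dx": 0, "dy": 0, "dz": 0, "roll": 0, "jaw": 1}, {"dx": 0, "dy": 0, "dz": 0, "roll": 0, "jaw": 1}])

```text
time_s: 5.53
ee_pos: [0.4803, 0.1627, 0.0616]
eef_rot: [-3.141, -0.0, -0.111]
force: [-0.3, 0.2, -2.4]
grip_width: 0.0136
grip_force: 30.0
```

>>> send_rows(rows=[{"dx": 0, "dy": 0, "dz": -10, "roll": 0, "jaw": 1}, {"dx": 0, "dy": 0, "dz": -20, "roll": 0, "jaw": 1}, {"dx": 0, "dy": 0, "dz": -30, "roll": 0, "jaw": 1}, {"dx": 0, "dy": 0, "dz": -30, "roll": 0, "jaw": 1}, {"dx": 0, "dy": 0, "dz": -30, "roll": -4, "jaw": 1}, {"dx": 0, "dy": 0, "dz": -30, "roll": -5, "jaw": 1}, {"dx": 0, "dy": 0, "dz": -30, "roll": -5, "jaw": 1}, {"dx": 0, "dy": 0, "dz": -20, "roll": -5, "jaw": 1}, {"dx": 0, "dy": 0, "dz": -10, "roll": -5, "jaw": 1}, {"dx": 0, "dy": 0, "dz": -5, "roll": -4, "jaw": 1}, {"dx": 0, "dy": 0, "dz": 0, "roll": 0, "jaw": 1}, {"dx": 0, "dy": 0, "dz": 0, "roll": 0, "jaw": 1}])

```text
time_s: 6.53
ee_pos: [0.48, 0.1625, 0.2766]
eef_rot: [3.142, 0.0, 0.376]
force: [-0.2, 0.5, -2.4]
grip_width: 0.0139
grip_force: 30.0
```

```bash
python3 - <<'E'
from h import *
o=get_obs(); p=o['ee_pos'];y=o['eef_rot'][2]; print(p,o['eef_rot'],o['grip_width'],o['force'])
# refine tote: top view
c=snap('top'); X=cloud(c)
S=X[140:295,355:500]
for a,b in [(.075,.0875),(.0885,.12)]:
    m=(S[...,2]>a)&(S[...,2]<b); P=np.ascontiguousarray(S[m],dtype=np.float32); print(len(P),cv2.minAreaRect(P[:,:2].copy()))
d=np.array([.568,-.280])-p[:2]; print('dx',d@[np.cos(y),np.sin(y)]*1e3,'dy',d@[np.sin(y),-np.cos(y)]*1e3)
t=np.radians(21.7); m=(S[...,2]>.0885)&(S[...,2]<.12)
Q=S[m][:,:2]-[.568,-.28]; L=Q@np.array([[np.cos(t),-np.sin(t)],[np.sin(t),np.cos(t)]])
for s in (-1,1):
    k=(np.abs(L[:,0]-s*.045)<.012)&(np.abs(L[:,1])<.07); print(k.sum(),L[k].mean(0),np.polyfit(L[k,1],L[k,0],1))
print(np.percentile(L[:,1],[1,99]))
E
```

```text
[0.48003746 0.16247315 0.27657246] [3.14158960e+00 8.73735338e-05 3.75570516e-01] 0.013898845296042283 [-0.20738933  0.46328123 -2.3738138 ]
981 ((0.5675114393234253, -0.2812783718109131), (0.24012327194213867, 0.17770683765411377), 21.93117332458496)
1048 ((0.5681363940238953, -0.28241774439811707), (0.22770434617996216, 0.18144738674163818), 21.65003204345703)
dx -80.46921267483923 dy 443.8970616502032
221 [-0.04496143  0.00055541] [-0.00024894 -0.04496129]
209 [0.0444482  0.00065147] [0.01700244 0.04443712]
[-0.09075681  0.08670603]
```

>>> send_rows(rows=[{"dx": -3, "dy": 15, "dz": 0, "roll": 0, "jaw": 1}, {"dx": -6, "dy": 32, "dz": 0, "roll": 0, "jaw": 1}, {"dx": -6, "dy": 33, "dz": 0, "roll": 0, "jaw": 1}, {"dx": -6, "dy": 33, "dz": 0, "roll": 0, "jaw": 1}, {"dx": -6, "dy": 33, "dz": 0, "roll": 0, "jaw": 1}, {"dx": -6, "dy": 33, "dz": 0, "roll": 0, "jaw": 1}, {"dx": -6, "dy": 33, "dz": 0, "roll": 0, "jaw": 1}, {"dx": -6, "dy": 33, "dz": 0, "roll": 0, "jaw": 1}, {"dx": -6, "dy": 33, "dz": 0, "roll": 0, "jaw": 1}, {"dx": -6, "dy": 33, "dz": 0, "roll": 0, "jaw": 1}, {"dx": -6, "dy": 33, "dz": 0, "roll": 0, "jaw": 1}, {"dx": -6, "dy": 33, "dz": 0, "roll": 0, "jaw": 1}])

```text
time_s: 7.58
ee_pos: [0.555, -0.2149, 0.2756]
eef_rot: [-3.141, 0.001, 0.375]
force: [1.3, 0.1, -2.8]
grip_width: 0.0139
grip_force: 30.0
```

>>> send_rows(rows=[{"dx": -6, "dy": 33, "dz": 0, "roll": 0, "jaw": 1}, {"dx": -4, "dy": 25, "dz": 0, "roll": 0, "jaw": 1}, {"dx": -2, "dy": 10, "dz": 0, "roll": 0, "jaw": 1}, {"dx": 0, "dy": 0, "dz": 0, "roll": 0, "jaw": 1}, {"dx": 0, "dy": 0, "dz": 0, "roll": 0, "jaw": 1}, {"dx": 0, "dy": 0, "dz": 0, "roll": 0, "jaw": 1}, {"dx": 0, "dy": 0, "dz": 0, "roll": 0, "jaw": 1}])

```text
time_s: 8.17
ee_pos: [0.5693, -0.2796, 0.2768]
eef_rot: [3.142, -0.0, 0.379]
force: [-0.0, -1.0, -3.7]
grip_width: 0.0137
grip_force: 30.0
```

```bash
python3 - <<'E'
from h import *
o=get_obs(); p=o['ee_pos'];y=o['eef_rot'][2]; print(p,o['eef_rot'],o['grip_width'],o['force'])
d=np.array([.5677,-.2812])-p[:2]; print('dx',d@[np.cos(y),np.sin(y)]*1e3,'dy',d@[np.sin(y),-np.cos(y)]*1e3)
c=snap('scene'); cv2.imwrite('pics/s4.png',cv2.resize(np.asarray(c['frame'])[60:240,280:500,::-1],None,fx=3,fy=3))
E
```

```text
[ 0.56925548 -0.2796366   0.27675124] [ 3.14157586e+00 -2.52251801e-04  3.78747204e-01] 0.013714728759150944 [-0.0082163  -1.00621954 -3.66389462]
dx -2.0233173737466394 dy 0.87745082888854
```

View pics/s4.png

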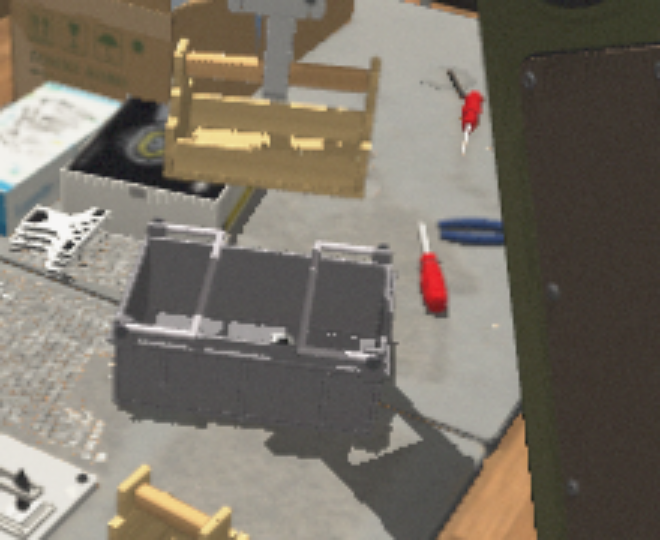

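The carrier hangs level above the tote (bottom edge (170–365, 180)), aligned with it, and both bails are still in. Lowering it now.

>>> send_rows(rows=[{"dx": -2, "dy": 1, "dz": 15, "roll": 0, "jaw": 1}, {"dx": 0, "dy": 0, "dz": 25, "roll": 0, "jaw": 1}, {"dx": 0, "dy": 0, "dz": 25, "roll": 0, "jaw": 1}, {"dx": 0, "dy": 0, "dz": 20, "roll": 0, "jaw": 1}, {"dx": 0, "dy": 0, "dz": 15, "roll": 0, "jaw": 1}, {"dx": 0, "dy": 0, "dz": 8, "roll": 0, "jaw": 1}, {"dx": 0, "dy": 0, "dz": 5, "roll": 0, "jaw": 1}, {"dx": 0, "dy": 0, "dz": 2, "roll": 0, "jaw": 1}, {"dx": 0, "dy": 0, "dz": 2, "roll": 0, "jaw": 1}, {"dx": 0, "dy": 0, "dz": 0, "roll": 0, "jaw": 1}, {"dx": 0, "dy": 0, "dz": 0, "roll": 0, "jaw": 1}])

```text
time_s: 9.13
ee_pos: [0.5679, -0.2827, 0.1602]
eef_rot: [3.141, -0.001, 0.378]
force: [-0.7, 1.1, -3.7]
grip_width: 0.0135
grip_force: 30.0
```

>>> send_rows(rows=[{"dx": 0, "dy": 0, "dz": 2, "roll": 0, "jaw": 1}, {"dx": 0, "dy": 0, "dz": 1, "roll": 0, "jaw": 1}, {"dx": 0, "dy": 0, "dz": 0, "roll": 0, "jaw": 1}, {"dx": 0, "dy": 0, "dz": 0, "roll": 0, "jaw": 1}])

```text
time_s: 9.47
ee_pos: [0.5677, -0.2826, 0.1564]
eef_rot: [-3.142, 0.0, 0.378]
force: [-0.2, -0.3, -2.9]
grip_width: 0.0138
grip_force: 30.0
```

>>> send_rows(rows=[{"dx": 0, "dy": 0, "dz": 1, "roll": 0, "jaw": 1}, {"dx": 0, "dy": 0, "dz": 0, "roll": 0, "jaw": 1}, {"dx": 0, "dy": 0, "dz": 0, "roll": 0, "jaw": 1}])

```text
time_s: 9.72
ee_pos: [0.5677, -0.2826, 0.1555]
eef_rot: [3.141, -0.0, 0.378]
force: [-0.1, -0.1, -1.5]
grip_width: 0.0136
grip_force: 30.0
```

>>> send_rows(rows=[{"dx": 0, "dy": 0, "dz": 1, "roll": 0, "jaw": 1}, {"dx": 0, "dy": 0, "dz": 0, "roll": 0, "jaw": 1}, {"dx": 0, "dy": 0, "dz": 0, "roll": 0, "jaw": 1}])

```text
time_s: 9.97
ee_pos: [0.5678, -0.2826, 0.1553]
eef_rot: [3.141, -0.001, 0.378]
force: [-2.8, 1.5, 6.7]
grip_width: 0.0134
grip_force: 30.0
```

The carrier is resting on the bars (+6.7 N). I'll relieve the load a little, open, and rise.

>>> send_rows(rows=[{"dx": 0, "dy": 0, "dz": -0.7, "roll": 0, "jaw": 1}, {"dx": 0, "dy": 0, "dz": 0, "roll": 0, "jaw": 0.6}, {"dx": 0, "dy": 0, "dz": 0, "roll": 0, "jaw": 0.3}, {"dx": 0, "dy": 0, "dz": 0, "roll": 0, "jaw": 0}, {"dx": 0, "dy": 0, "dz": 0, "roll": 0, "jaw": -0.2}, {"dx": 0, "dy": 0, "dz": 0, "roll": 0, "jaw": -0.2}, {"dx": 0, "dy": 0, "dz": 0, "roll": 0, "jaw": -0.2}, {"dx": 0, "dy": 0, "dz": 0, "roll": 0, "jaw": -0.2}])

```text
time_s: 10.63
ee_pos: [0.5677, -0.2826, 0.1551]
eef_rot: [3.142, -0.0, 0.378]
force: [0.0, 0.2, -0.1]
grip_width: 0.0546
grip_force: 0.0
```

>>> send_rows(rows=[{"dx": 0, "dy": 0, "dz": -10, "roll": 0, "jaw": -0.2}, {"dx": 0, "dy": 0, "dz": -20, "roll": 0, "jaw": -0.2}, {"dx": 0, "dy": 0, "dz": -30, "roll": 0, "jaw": -0.2}, {"dx": 0, "dy": 0, "dz": -40, "roll": 0, "jaw": -0.2}, {"dx": 0, "dy": 0, "dz": -20, "roll": 0, "jaw": -0.2}, {"dx": 0, "dy": 0, "dz": 0, "roll": 0, "jaw": -0.2}, {"dx": 0, "dy": 0, "dz": 0, "roll": 0, "jaw": -0.2}, {"dx": 0, "dy": 0, "dz": 0, "roll": 0, "jaw": -0.2}])

```text
time_s: 11.3
ee_pos: [0.5674, -0.2824, 0.2743]
eef_rot: [-3.14, 0.001, 0.378]
force: [0.5, -1.1, 0.7]
grip_width: 0.0566
grip_force: 0.0
```

```bash
python3 - <<'E'
from h import *
o=get_obs(); print(o['time_s'],o['ee_pos'],o['grip_width'],o['force'])
c=snap('scene'); cv2.imwrite('pics/s5.png',cv2.resize(np.asarray(c['frame'])[60:240,280:500,::-1],None,fx=3,fy=3))
c=snap('wrist'); X=cloud(c)
m=(X[...,2]>.165)&(X[...,2]<.2)&(np.hypot(X[...,0]-.568,X[...,1]+.28)<.11)
P=np.ascontiguousarray(X[m],dtype=np.float32); print(len(P),cv2.minAreaRect(P[:,:2].copy()),P.mean(0),np.percentile(P[:,2],[5,50,95]))
E
```

```text
11.3 [ 0.56738454 -0.28243603  0.27426992] 0.0565755257670563 [ 0.51363019 -1.09574895  0.71555769]
4144 ((0.5683152675628662, -0.2822476327419281), (0.15872947871685028, 0.03399074822664261), 21.70282554626465) [ 0.56911474 -0.28183827  0.18265343] [0.17853225 0.18230063 0.1885395 ]
```

View pics/s5.png

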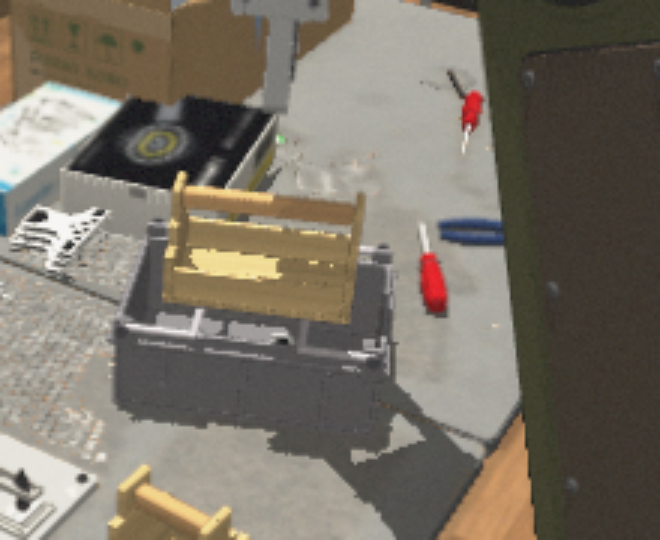

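The carrier stands upright on both bars (bottom edge (165–350, 300–320)). It is centred at (0.568, -0.282) with yaw 21.7°, and the gripper is clear. Handing in.

```bash
python3 -c "
from station import *
print(hand_in())"
```

```text
the job is handed in; nothing more can be done
None
```

The front bail is swung in and the long carrier stands upright on the two bails, measured within about 2 mm of the tote's centre and lined up with it; the short carrier was not touched, and the job was handed in at about 11 s with no verdict returned.

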